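Close the two clip-top spice jars

TASK

Both amber spice jars have been left open after cooking; close them properly where they stand, pressing with the fingertips and picking nothing up. On each jar push the raised lid fully down onto the rim first, and only then press the steel clip at the front of the lid right down until it lies over the jar's shoulder; either jar may come first. Do not lift, tip or shove the jars along the counter, and leave the molcajete, the pestle and the lime squeezer as they are.

Things in the scene. Friction and masses are not known exactly. Their poses are not given: they have to be found in the camera images.
- tall_jar: The taller amber glass jar (cinnamon sticks inside), round, 112 mm across, narrowing to an 86 mm neck; rim 130 mm above the counter, top of the shut lid 142 mm. Loose, 0.8 to 1.2 kg. Origin: centre of its underside; z up; +x points to the lid's hinge at its back, -x to the clip at its front. Lid hinge line: along y at x = +50, z = 133 mm. Clip hinge line, lid shut: along y at x = -50, z = 138 mm.
- tall_lid (a joint): Lid of the tall jar, a steel disc 93 mm across, 10 mm thick. Angle in rad: 0 = shut on the rim, grows as it opens up and back; starts at 0.45 to 0.9. A stiff hinge holds it where it is left, also shut; a few N move it. A finger going straight down 30 to 45 mm in front of the hinge line meets the lid's upper face and carries it all the way down.
- tall_clip (a joint): Clip of the tall jar, a steel plate on the lid's front edge. Angle in rad to the lid: 0 = straight out, level with the lid; negative = tilted up; grows when pressed; 1.2 = stop, lying over the jar's shoulder. Starts at -0.15 to 0.3, stays where left. Pressed 9 mm from its hinge it takes about 5 N and is home with the fingertips 23 mm below the hinge.
- tall_lid_top (a point): Centre of the tall jar's lid on its upper face, 50 mm from the lid's hinge line; z points out of the upper face, x towards the hinge.
- tall_clip_end (a point): Middle of the free end of the tall jar's clip (plate 30 mm wide, 3 mm thick), 35 mm from the clip's hinge line; when fully down this end is 63 mm from the jar's axis and 25 mm below the jar's rim. Fingers bearing on the clip's hinge or on the lid's edge turn nothing.
- short_jar: The shorter amber glass jar (nutmegs inside), round, 112 mm across, narrowing to an 86 mm neck; rim 90 mm above the counter, top of the shut lid 102 mm. Loose, 0.8 to 1.2 kg. Origin: centre of its underside; z up; +x points to the lid's hinge at its back, -x to the clip at its front. Lid hinge line: along y at x = +50, z = 93 mm. Clip hinge line, lid shut: along y at x = -50, z = 98 mm.
- short_lid (a joint): Lid of the short jar, a steel disc 93 mm across, 10 mm thick. Angle in rad: 0 = shut on the rim, grows as it opens up and back; starts at 0.45 to 0.9. A stiff hinge holds it where it is left, also shut; a few N move it. A finger going straight down 30 to 45 mm in front of the hinge line meets the lid's upper face and carries it all the way down.
- short_clip (a joint): Clip of the short jar, a steel plate on the lid's front edge. Angle in rad to the lid: 0 = straight out, level with the lid; negative = tilted up; grows when pressed; 1.2 = stop, lying over the jar's shoulder. Starts at -0.15 to 0.3, stays where left. Pressed 9 mm from its hinge it takes about 5 N and is home with the fingertips 23 mm below the hinge.
- short_lid_top (a point): Centre of the short jar's lid on its upper face, 50 mm from the lid's hinge line; z points out of the upper face, x towards the hinge.
- short_clip_end (a point): Middle of the free end of the short jar's clip (plate 30 mm wide, 3 mm thick), 35 mm from the clip's hinge line; when fully down this end is 63 mm from the jar's axis and 25 mm below the jar's rim. Fingers bearing on the clip's hinge or on the lid's edge turn nothing.
- molcajete: Bystander: grey basalt molcajete on three stub legs, 150 mm across, 88 mm high, loose, beyond the jars. Origin: centre of its underside.
- pestle: Bystander: wooden pestle standing upright on its wide end, 54 mm across at the foot, 158 mm high, loose, to the left of the jars; easily knocked over. Origin: centre of its foot.
- squeezer: Bystander: yellow enamelled lime squeezer lying half open, about 240 mm long along its x axis (handles to -x) and 72 mm wide, its upper handle's end about 115 mm above the counter, loose, to the right of the jars. Origin: on the counter under its middle; its cup is at x = +70 mm.
Mind the look-alikes: they are no part of the job. What is shaped like the tall_jar but blue or yellow is not meant.

How it is judged:
By the outcome, as a careful person would: the job done as asked, in the order asked, and still so for the second after the job is handed in, with the robot touching nothing.
It also fails if it takes over 46 s, if anything falls off the work surface, if the arm or the gripper's body presses on something with over 40 N, if the wrist force passes 120 N, or if a joint passes its speed limit or range.

ROBOT

A 6-joint arm with a two-finger parallel gripper is mounted at the origin on the work surface. World frame = base frame: x ahead of the robot, y to its left, z up, the work surface at z = 0. Lengths are in mm, angles in degrees, forces in N, time in s.
With the tool pointing down it reaches from about 250 to 725 mm from the base axis. Payload 9.7 kg.
Tool frame: the origin (TCP) lies at the very end of the fingers, on their centre line; the grasp point (between the pads) lies 19 mm behind it; z points along the fingers, y is the line along which they close (so a half turn about z gives the same grasp; the last joint's range is limited). The gripper opens to 85 mm and grips with 20 to 120 N. Pads are 22 mm wide; open, the fingers measure 114 mm over their backs; the gripper's body (76 mm by 85 mm) begins 54 mm behind the grasp point. The pads swing forward as they close: fully open they stand 13 mm farther back than shut.
Start: joints at [73.167, 4.979, 10.078, 95.1, 0, 90], TCP at [159.273, 526.431, 231.284] pointing down, gripper open.
Joint ranges: [-179.16, 179.16], [-48.56, 103.87], [-65.8, 70.77], [-126.05, 130.52], [-82.76, 87.17], [-180, 180]. Speed limits (degrees/s): [127.2, 127.2, 147.25, 180, 180, 180].

INTERFACE

Orientations are given as a 3x3 rotation matrix whose columns are the frame's x, y, z axes.
In Python, from bench import * gives the robot as it stands.
- The arm moves only by the tool servo_tool, never from a script. Its argument "increments" is a list that holds one entry, the list of rows, each a list of 5 numbers: the opening, from -1 (shut) to 1 (fully open), then the shift along the tool's x, y, z as a fraction of full scale, then the turn about the tool's z as a fraction of full scale. A call has 1 to 12 rows; each row is the pose to reach, as a shift and turn from the pose commanded when the call began, along the tool's axes at that moment; what a row does not reach only later rows make up. Full scale, the value 1, is 0.75 m for a shift and 120 degrees for a turn. A row lasts 1/12 s, in which the tool goes at most 41.7 mm and 7.16 degrees, less where a joint would pass 70% of its speed; a pose out of reach is approached as far as the arm can. A call with a number of a shift or a turn outside -1 to 1 is refused whole. A call with a gripper value outside its range is refused whole. The fingers move at their own pace and stop on an object; "grip_force" is the grip in N (left out, the last holds). Time passes only in rows, so rows that repeat a pose let the fingers close. It gives the time, the measured TCP pose, the force, the opening and the grip force at its end, in the units of the state.
- read_state(): the state, without advancing time (a new reading comes with each control period).
- snapshot(name): name is "scene" or "top" or "wrist"; returns (picture, depth): 400x640x3 uint8, red, green, blue; 400x640 float32, mm along the optical axis (not along the pixel's ray), 0 where there is no reading.
- camera_model(name): a dict with "fovy" (degrees; the focal length in pixels is half the picture's height over the tangent of half this angle, whatever the lens; pixels are square), "cx", "cy" (the principal point, pixels), "R" (3x3) and "t" (3): a world point X has camera coordinates R X + t; the wrist camera has in their place "mount" (4x4, takes a point from camera to tool coordinates, whose origin is the TCP and whose axes are the flange's). Camera axes: x right, y down, z forward; pixel columns grow to the right and rows downward; lengths in mm; the calibration is good to about 2 mm. A picture is of the moment at which its call begins: read the wrist's pose just before it. camera_model takes no time and is no camera call.
- hand_in(): hands the job in; it is judged then, once.
The state is a dict: "time_s": time; "joint_pos": joint angles; "joint_vel": joint speeds; "tau": joint torques, N m; "position": TCP position; "tcp_rot": TCP orientation; "wrist_force": force on the tool from outside, world axes, zero at the start; "torque": the same for the moment, N m; "gripper_width": opening from 0.0 (shut) to 1.0 (fully open); "gripper_force": force on a finger pad.
Only numpy, scipy, OpenCV 4.12 (cv2) and the standard library are available. Lean on these libraries where they do the work, as an engineer would, in place of code of your own. Each camera call takes 0.05 s, during which the arm holds its last target. There are 200 camera calls.

## Working session

There is one attempt and no reset: what is moved stays moved. The work goes in short steps, Python scripts to look and compute and a tool call to move; the robot and the scene stay as the last step left them, time stands still between calls to the robot, and variables do not carry over. Pictures are saved under pics/ and viewed, at most 10 in all, crops included, and the job is handed in when it is done.

Besides the shell and the picture viewer there is one more tool, called after ">>>" as name(argument=value, ...) on one line, values as JSON. servo_tool: Moves the arm, as the interface text tells. Its arguments: {"type":"object","properties":{"increments":{"type":"array","items":{"type":"array","items":{"type":"array","items":{"type":"number","minimum":-1,"maximum":1}}}},"grip_force":{"type":"number"}},"required":["increments"]}

```bash
mkdir -p pics; ls; python3 - <<'E'
from bench import *
import cv2,numpy as np
s=read_state();print(s)
for n in("scene","top"):
    p,d=snapshot(n);cv2.imwrite(f"pics/{n}0.png",p[:,:,::-1]);np.savez(f"pics/{n}0.npz",p=p,d=d);print(n,camera_model(n),(d>0).mean())
print(camera_model("wrist"))
E
```

```text
pics
{'time_s': 0.0, 'joint_pos': array([ 7.31670009e+01,  5.00987993e+00,  1.00315233e+01,  9.50986596e+01,
       -2.39260194e-03,  9.00016482e+01]), 'joint_vel': array([-0.05852258, -0.11292999,  0.02300831, -0.00991784, -0.06432017,
       -0.055044  ]), 'tau': array([ 1.12700134e-03, -5.20387781e+01,  4.64807045e+01,  1.62716018e-02,
        1.62190236e-04,  3.26765708e-06]), 'position': array([159.21202853, 526.1990201 , 230.56852444]), 'tcp_rot': array([[-9.57144558e-01,  2.89610383e-01, -3.49284089e-04],
       [ 2.89610590e-01,  9.57143678e-01, -1.29868434e-03],
       [-4.17974104e-05, -1.34418502e-03, -9.99999096e-01]]), 'wrist_force': array([ 0.44179605, -0.62103508,  0.61817034]), 'torque': array([0.02510932, 0.04803949, 0.02434653]), 'gripper_force': 0.0, 'gripper_width': 0.9989660744605624}
scene {'fovy': 46.94692517116989, 'cx': 326.56816010455816, 'cy': 198.4894670752438, 'R': array([[ 0.85340363,  0.52118911, -0.00801055],
       [ 0.4174203 , -0.69253369, -0.58835142],
       [-0.31218992,  0.49875747, -0.80856567]]), 't': array([-491.73235213, -166.59657689, 1689.68442322])} 0.99567578125
top {'fovy': 55.21911050587931, 'cx': 317.5894417798372, 'cy': 203.34700491033075, 'R': array([[-0.00769256, -0.99994322,  0.00737456],
       [-0.98393031,  0.00625336, -0.17844339],
       [ 0.17838714, -0.00862874, -0.98392254]]), 't': array([  13.40515209,  603.65823295, 1133.64870895])} 0.995953125
{'fovy': 63.99651606487701, 'cx': 320.81556730153596, 'cy': 201.2483634064423, 'mount': array([[-6.89407847e-04, -9.51866893e-01, -3.06510919e-01,
         7.95554748e+01],
       [ 9.99999702e-01, -5.49648783e-04, -5.42281375e-04,
        -8.11877941e-01],
       [ 3.47706334e-04, -3.06511201e-01,  9.51866988e-01,
        -1.43080219e+02],
       [ 0.00000000e+00,  0.00000000e+00,  0.00000000e+00,
         1.00000000e+00]])}
```

View pics/scene0.png

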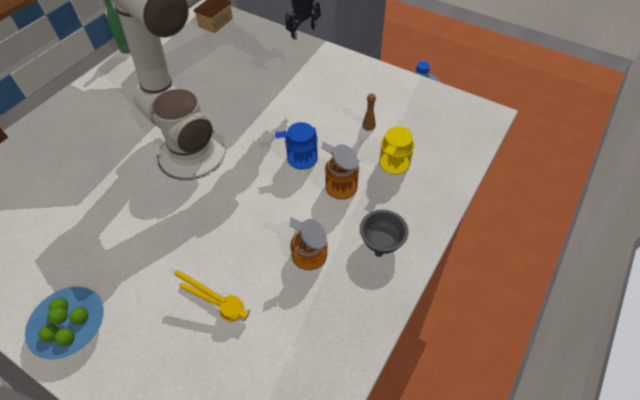

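View pics/top0.png

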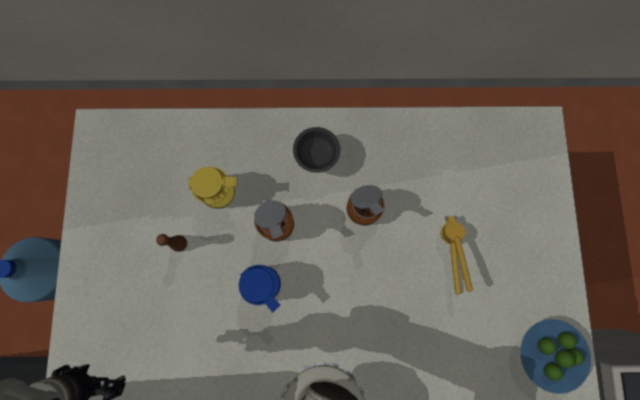

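The scene and top views both show the tall amber jar (scene 342,175; top 274,222) and the short one (scene 309,245; top 366,207), with their grey lids raised. The clips face roughly towards the robot. The blue and yellow jars are look-alikes. Next I'll use depth to get points and lid planes.

```bash
cat > h.py <<'E'
from bench import *
import numpy as np,cv2
def cloud(n,p,d,st=None):
    c=camera_model(n);f=200/np.tan(np.radians(c['fovy']/2))
    v,u=np.mgrid[:400,:640];P=np.stack([(u-c['cx'])/f*d,(v-c['cy'])/f*d,d],-1).reshape(-1,3).astype(float)
    if n=='wrist':
        M=c['mount'];P=P@M[:3,:3].T+M[:3,3];P=P@st['tcp_rot'].T+st['position']
    else: P=(P-c['t'])@c['R']
    P=P.reshape(400,640,3);P[d<=0]=np.nan
    return P
def masks(p):
    h=cv2.cvtColor(p,cv2.COLOR_RGB2HSV).astype(int)
    return (h[...,0]<18)&(h[...,1]>130)&(h[...,2]>40),(h[...,1]<70)&(h[...,2]>50)
E
python3 - <<'E'
from h import *
from scipy.optimize import least_squares
R={'scene':dict(tall=(342,170),short=(309,243)),'top':dict(tall=(274,220),short=(366,205))}
for n in R:
    z=np.load(f"pics/{n}0.npz");p,d=z['p'],z['d'];P=cloud(n,p,d);a,g=masks(p)
    v,u=np.mgrid[:400,:640]
    for j,(cu,cv) in R[n].items():
        near=(abs(u-cu)<32)&(abs(v-cv)<38)
        A=P[near&a&(P[...,2]>8)];G=P[near&g&(P[...,2]>70)]
        print(n,j,len(A),A.mean(0).round(),'zmax',np.nanpercentile(A[:,2],[5,95]).round(),len(G),G.mean(0).round())
        B=A[(A[:,2]>8)&(A[:,2]<70)]
        r=least_squares(lambda c:np.hypot(B[:,0]-c[0],B[:,1]-c[1])-56,A.mean(0)[:2]+[0,0],loss='soft_l1',f_scale=3)
        print(' axis',r.x.round(1),len(B),np.median(abs(r.fun)).round(1))
        # plane RANSAC on grey
        rng=np.random.default_rng(0);best=None
        for _ in range(400):
            q=G[rng.choice(len(G),3,False)];nn=np.cross(q[1]-q[0],q[2]-q[0]);l=np.linalg.norm(nn)
            if l<50:continue
            nn/=l;nn*=np.sign(nn[2]) or 1
            if nn[2]>.95 or nn[2]<.5:continue
            i=abs((G-q[0])@nn)<3
            if best is None or i.sum()>best.sum():best=i
        I=G[best];c=I.mean(0);nn=np.linalg.svd(I-c)[2][2];nn*=np.sign(nn[2])
        print(' lid',len(I),c.round(1),nn.round(3),'tilt',np.arccos(nn[2]).round(3),'az hinge',np.degrees(np.arctan2(nn[1],nn[0])).round(1), 'z',np.percentile(I[:,2],[2,98]).round())
E
```

```text
scene tall 799 [562. 110.  77.] zmax [ 22. 115.] 696 [550. 138. 166.]
 axis [547.  143.6] 323 1.1
 lid 466 [550.4 142.2 171.9] [0.466 0.187 0.865] tilt 0.526 az hinge 21.9 z [145. 207.]
scene short 654 [ 607. -164.   55.] zmax [20. 89.] 785 [ 607. -138.  139.]
 axis [ 598.6 -133.1] 537 3.1
 lid 581 [ 606.9 -134.1  141.8] [0.59  0.294 0.751] tilt 0.721 az hinge 26.5 z [107. 189.]
top tall 241 [524. 117.  98.] zmax [ 55. 128.] 853 [546. 142. 169.]
 axis [546.9 142.3] 27 0.6
 lid 742 [546.6 141.8 171.5] [0.451 0.184 0.873] tilt 0.509 az hinge 22.2 z [145. 205.]
top short 261 [ 566. -125.   61.] zmax [40. 74.] 688 [ 602. -133.  141.]
 axis [ 603.1 -139.1] 232 4.0
 lid 600 [ 604.  -133.8  141.6] [0.589 0.295 0.753] tilt 0.719 az hinge 26.6 z [105. 187.]
```

>>> servo_tool(increments=[[[-1,0,0,-0.052,0],[-1,-0.055,-0.027,-0.052,0],[-1,-0.11,-0.055,-0.052,-0.04],[-1,-0.155,-0.077,-0.052,-0.08],[-1,-0.2,-0.1,-0.052,-0.12],[-1,-0.25,-0.124,-0.052,-0.16],[-1,-0.3,-0.149,-0.052,-0.2],[-1,-0.35,-0.174,-0.052,-0.24],[-1,-0.4,-0.199,-0.052,-0.28],[-1,-0.45,-0.223,-0.052,-0.324],[-1,-0.5,-0.248,-0.052,-0.324],[-1,-0.54,-0.268,-0.052,-0.324]]], grip_force=40)

```text
time_s: 1.1
position: [490.2, 214.5, 269.9]
tcp_rot: [[-0.927, -0.375, -0.0], [-0.375, 0.927, -0.0], [0.0, -0.0, -1.0]]
wrist_force: [0.1, 0.5, 0.3]
gripper_width: 0.002
gripper_force: 0.0
```

```bash
cat > m.py <<'E'
from h import *
import sys
def lid(P,g,ax,rad,zlo,tmin,tmax):
    near=g&(np.hypot(P[...,0]-ax[0],P[...,1]-ax[1])<rad)&(P[...,2]>zlo)&(P[...,2]<zlo+140)
    G=P[near];rng=np.random.default_rng(0);best=None
    for _ in range(600):
        q=G[rng.choice(len(G),3,False)];nn=np.cross(q[1]-q[0],q[2]-q[0]);l=np.linalg.norm(nn)
        if l<100:continue
        nn/=l;nn*=np.sign(nn[2]) or 1
        if not tmin<=np.arccos(nn[2])<=tmax:continue
        i=abs((G-q[0])@nn)<1.5
        if best is None or i.sum()>best.sum():best=i
    I=G[best];c=I.mean(0);nn=np.linalg.svd(I-c,full_matrices=False)[2][2];nn*=np.sign(nn[2])
    return G,I,c,nn
E
python3 - <<'E'
from m import *
s=read_state();p,d=snapshot('wrist');cv2.imwrite('pics/w1.png',p[:,:,::-1]);P=cloud('wrist',p,d,s);a,g=masks(p)
np.savez('pics/w1.npz',P=P,p=p)
for n,ax,zl in(('tall',(547,143),130),('short',(599,-137),90)):
    try:
        G,I,c,nn=lid(P,g,ax,110,zl,.3,1);u=nn[:2]/np.hypot(*nn[:2])
        print(n,len(G),len(I),c.round(1),'tilt',np.arccos(nn[2]).round(3),'az',np.degrees(np.arctan2(u[1],u[0])).round(1))
    except Exception as e:print(n,e)
E
```

```text
tall 8009 6884 [541.1 139.9 177. ] tilt 0.504 az 22.2
short a must be a positive integer unless no samples are taken
```

View pics/w1.png

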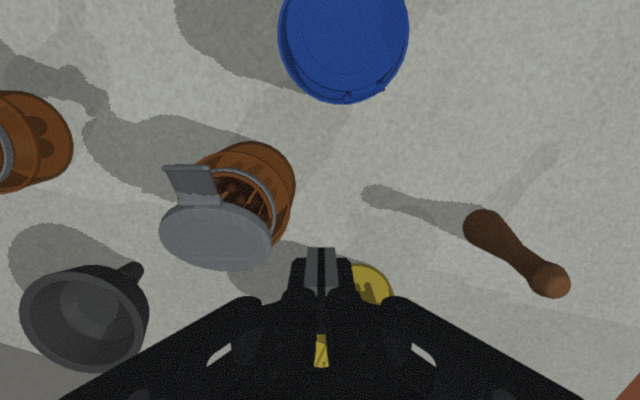

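The wrist picture shows the tall jar's lid at (215,238) with its clip at (190,185), and the shut fingers at (322,265). I'll fit the disc in the lid plane to get its centre, then the axis and the clip.

```bash
cat >> m.py <<'E'
def frame(G,c,nn,zr):
    u=np.array([nn[0],nn[1],0]);u/=np.linalg.norm(u);e2=np.cross([0,0,1],u);e1=np.cross(nn,e2);e1*=np.sign(e1[2]) # e1 to the front/up
    q=np.c_[(G-c)@e1,(G-c)@e2,(G-c)@nn]
    D=q[abs(q[:,2])<3]
    # width profile: disc by lateral extent
    rows=[(t,*np.percentile(D[abs(D[:,0]-t)<1.5][:,1],[1,99])) for t in range(-54,80,6) if (abs(D[:,0]-t)<1.5).sum()>15]
    return u,e2,e1,q,rows
E
python3 - <<'E'
from m import *
z=np.load('pics/w1.npz');P,p=z['P'],z['p'];a,g=masks(p)
G,I,c,nn=lid(P,g,(547,143),110,130,.3,1)
u,e2,e1,q,rows=frame(G,c,nn,133)
for r in rows:print(np.round(r,1))
f=q[(q[:,0]>46)];print('front',len(f),f.mean(0).round(1))
for t in range(40,90,6):
    k=q[abs(q[:,0]-t)<2]
    if len(k):print(t,len(k),np.median(k[:,1:],0).round(1))
E
```

```text
[-54.  -32.8  29.7]
[-48.  -34.9  34.7]
[-42.  -38.6  38. ]
[-36.  -42.2  40.7]
[-30.  -45.   42.9]
[-24.  -44.9  44.5]
[-18.  -45.6  43.8]
[-12.  -45.1  44.1]
[ -6.  -43.   42.6]
[  0.  -41.1  40.3]
[  6. -38.  37.]
[ 12.  -33.5  32.5]
[ 18.  -27.   25.7]
[ 24.  -15.7  15.5]
[ 30.  -15.6  14.2]
[ 36.  -14.7  13.9]
[ 42.  -14.9  13.9]
[ 48.  -14.8  14. ]
[ 54.  -15.1  13.9]
[ 60.  -14.8  14.4]
[ 66.  -14.9  14.2]
front 1028 [57.  -0.1 -0.5]
40 164 [-0.6 -1.2]
46 175 [ 0.1 -0.9]
52 188 [ 0.2 -0.8]
58 192 [-0.6 -0.5]
64 318 [-0.4  0.7]
```

>>> servo_tool(increments=[[[-1,-0.02,-0.04,0,0],[-1,-0.04,-0.08,0,0],[-1,-0.0545,-0.1177,0,0],[-1,-0.0545,-0.1177,0,0],[-1,-0.0545,-0.1177,0.04,0],[-1,-0.0545,-0.1177,0.08,0],[-1,-0.0545,-0.1177,0.1,0],[-1,-0.0545,-0.1177,0.1,0]]])

```text
time_s: 1.82
position: [558.0, 150.1, 191.0]
tcp_rot: [[-0.927, -0.375, -0.006], [-0.375, 0.927, -0.002], [0.006, 0.001, -1.0]]
wrist_force: [-0.9, -0.1, -0.3]
gripper_width: 0.003
gripper_force: 0.0
```

>>> servo_tool(increments=[[[-1,-0.001,-0.004,0.006,0],[-1,-0.001,-0.004,0.012,0],[-1,-0.001,-0.004,0.018,0],[-1,-0.001,-0.004,0.024,0],[-1,-0.001,-0.004,0.03,0],[-1,-0.001,-0.004,0.036,0],[-1,-0.001,-0.004,0.041,0],[-1,-0.001,-0.004,0.045,0],[-1,-0.001,-0.004,0.049,0],[-1,-0.001,-0.004,0.053,0],[-1,-0.001,-0.004,0.057,0],[-1,-0.001,-0.004,0.057,0]]])

```text
time_s: 2.82
position: [561.4, 147.7, 151.8]
tcp_rot: [[-0.927, -0.375, -0.001], [-0.375, 0.927, -0.0], [0.001, 0.0, -1.0]]
wrist_force: [0.4, -0.1, -0.7]
gripper_width: -0.004
gripper_force: 0.0
```

>>> servo_tool(increments=[[[-1,0,0,0.004,0],[-1,0,0,0.008,0],[-1,0,0,0.011,0],[-1,0,0,0.013,0],[-1,0,0,0.014,0],[-1,0,0,0.014,0]]])

```text
time_s: 3.32
position: [561.5, 147.8, 142.1]
tcp_rot: [[-0.927, -0.375, 0.0], [-0.375, 0.927, 0.0], [-0.0, -0.0, -1.0]]
wrist_force: [-1.5, -0.1, 0.7]
gripper_width: -0.0
gripper_force: 0.9
```

>>> servo_tool(increments=[[[-1,0,0,0.0015,0],[-1,0,0,0.003,0],[-1,0,0,0.0045,0],[-1,0,0,0.006,0],[-1,0,0,0.006,0]]])

```text
time_s: 3.73
position: [562.2, 148.0, 141.9]
tcp_rot: [[-0.927, -0.375, 0.005], [-0.375, 0.927, 0.001], [-0.005, -0.001, -1.0]]
wrist_force: [-7.9, -2.1, 26.9]
gripper_width: 0.001
gripper_force: 13.8
```

>>> servo_tool(increments=[[[-1,0,0,-0.02,0],[-1,0,0,-0.05,0],[-1,0,0,-0.09,0],[-1,0.04,0,-0.11,0],[-1,0.08,0,-0.11,0],[-1,0.115,0,-0.11,0],[-1,0.115,0,-0.11,0],[-1,0.115,0,-0.11,0]]])

```text
time_s: 4.4
position: [481.2, 115.2, 220.6]
tcp_rot: [[-0.927, -0.375, 0.002], [-0.375, 0.927, 0.0], [-0.002, -0.0, -1.0]]
wrist_force: [-0.2, -1.1, -1.7]
gripper_width: -0.006
gripper_force: 0.0
```

```bash
cat > look.py <<'E'
from m import *
def look(tag,ax,H):
    s=read_state();p,d=snapshot('wrist');cv2.imwrite(f'pics/{tag}.png',p[:,:,::-1]);P=cloud('wrist',p,d,s);a,g=masks(p)
    np.savez(f'pics/{tag}.npz',P=P,p=p);print(s['position'].round(1),s['wrist_force'].round(1))
    return s,P,p,a,g
E
python3 - <<'E'
from look import *
s,P,p,a,g=look('w2',None,0)
ax=np.array([547.1,142.4]);az=np.radians(22.2);u=np.array([np.cos(az),np.sin(az)]);e=np.array([-u[1],u[0]])
X=(P[...,:2]-ax)@u;Y=(P[...,:2]-ax)@e;Z=P[...,2]
m=(abs(X)<110)&(abs(Y)<60)&(Z>100)&(Z<175)&g
for t in range(-100,60,6):
    k=m&(abs(X-t)<2)
    if k.sum()>10:print(t,k.sum(),'y',np.percentile(Y[k],[2,50,98]).round(1),'z',np.percentile(Z[k],[5,50,95]).round(1))
E
```

```text
[481.2 115.2 220.6] [-0.2 -1.1 -1.7]
-82 191 y [-14.8  -0.3  13.6] z [140.1 141.5 142.9]
-76 205 y [-14.9  -1.   13.6] z [139.5 140.5 141.4]
-70 195 y [-14.5  -0.3  13.8] z [139.4 140.3 141.4]
-64 200 y [-15.2  -0.7  13.9] z [139.4 140.2 141.2]
-58 190 y [-14.9  -0.3  13.5] z [139.1 140.1 141. ]
-52 235 y [-15.   -0.4  15. ] z [139.1 140.9 142.6]
-46 174 y [-13.3  -1.1  12.4] z [137.4 141.3 142.7]
-40 322 y [-25.5 -11.8  23.2] z [121.  141.2 143. ]
-34 280 y [-32.8  11.5  30.6] z [121.6 141.9 143.2]
-28 218 y [-38.5 -24.4  35.9] z [122.2 142.1 143.2]
-22 203 y [-41.2  23.8  38.8] z [122.3 142.3 143.5]
-16 213 y [-43.9  24.5  41.9] z [141.2 142.5 143.6]
-10 198 y [-44.9  -1.2  42.9] z [141.5 142.5 144. ]
-4 177 y [-52.3 -31.5  44.2] z [141.3 142.6 143.5]
2 142 y [-46.5  31.9  44.7] z [141.4 142.6 143.6]
8 21 y [-57.8 -43.3  50.6] z [102.8 141.8 143.2]
38 20 y [-4.  -0.7  1.9] z [141.9 142.8 143.5]
44 32 y [-4.9 -1.1  2.7] z [141.8 142.4 143.2]
50 28 y [-5.  -0.7  2.7] z [139.2 140.  140.7]
```

View pics/w2.png

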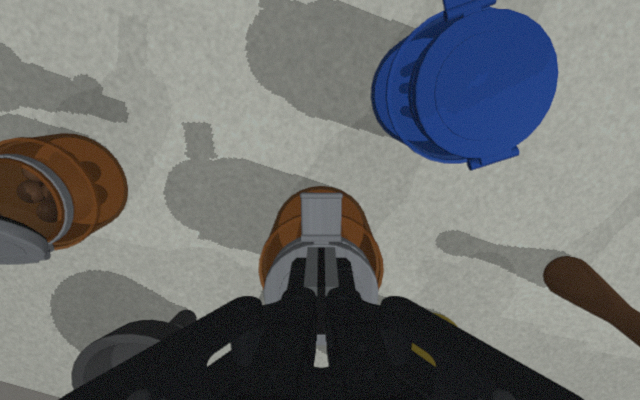

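The lid lies flat at z≈142 across the rim. The clip at (320,215) is level, centred and still out. Pressing it next.

>>> servo_tool(increments=[[[-1,0,0,0.03,0],[-1,0,0,0.06,0],[-1,0,0,0.09,0],[-1,0,0,0.094,0],[-1,0,0,0.094,0]]])

```text
time_s: 4.87
position: [481.3, 115.5, 148.1]
tcp_rot: [[-0.927, -0.375, -0.003], [-0.375, 0.927, -0.001], [0.003, 0.001, -1.0]]
wrist_force: [0.6, 0.2, 0.4]
gripper_width: 0.0
gripper_force: 0.0
```

>>> servo_tool(increments=[[[-1,-0.002,0,0.004,0],[-1,-0.002,0,0.008,0],[-1,-0.002,0,0.012,0],[-1,-0.002,0,0.016,0],[-1,-0.002,0,0.02,0],[-1,-0.002,0,0.024,0],[-1,-0.002,0,0.028,0],[-1,-0.002,0,0.032,0],[-1,-0.002,0,0.035,0],[-1,-0.002,0,0.035,0]]])

```text
time_s: 5.7
position: [482.5, 115.8, 122.5]
tcp_rot: [[-0.927, -0.375, -0.001], [-0.375, 0.927, -0.0], [0.001, 0.0, -1.0]]
wrist_force: [-0.8, -0.5, -0.1]
gripper_width: -0.003
gripper_force: 0.4
```

>>> servo_tool(increments=[[[-1,0,0,0.003,0],[-1,0,0,0.006,0],[-1,0,0,0.0085,0],[-1,0,0,0.0085,0]]])

```text
time_s: 6.03
position: [482.8, 115.9, 116.3]
tcp_rot: [[-0.927, -0.375, -0.001], [-0.375, 0.927, -0.0], [0.001, 0.0, -1.0]]
wrist_force: [-0.8, -0.3, 0.1]
gripper_width: -0.0
gripper_force: 0.3
```

```bash
python3 - <<'E'
from look import *
look('w3',0,0)
E
```

```text
[482.8 115.9 116.3] [-0.8 -0.3  0.1]
```

View pics/w3.png

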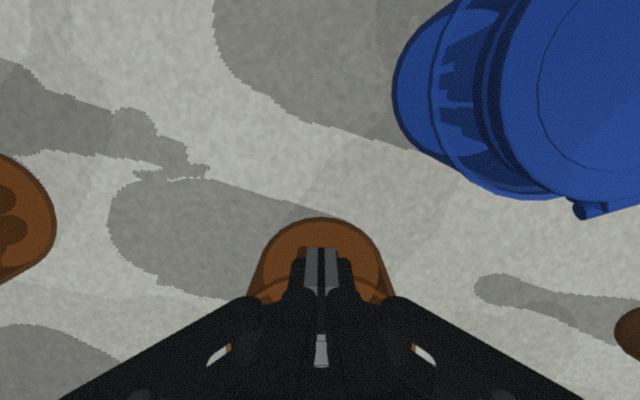

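The clip has swung down under the fingers and is no longer visible sticking out. Pressing on to the stop.

>>> servo_tool(increments=[[[-1,0,0,0.0015,0],[-1,0,0,0.003,0],[-1,0,0,0.0045,0],[-1,0,0,0.0045,0]]])

```text
time_s: 6.42
position: [482.9, 115.9, 113.3]
tcp_rot: [[-0.927, -0.375, -0.0], [-0.375, 0.927, -0.0], [0.0, -0.0, -1.0]]
wrist_force: [-0.3, -0.1, 0.8]
gripper_width: 0.001
gripper_force: 0.4
```

>>> servo_tool(increments=[[[-1,0,0,0.0015,0],[-1,0,0,0.003,0],[-1,0,0,0.0045,0],[-1,0,0,0.0045,0]]])

```text
time_s: 6.75
position: [482.6, 115.8, 110.5]
tcp_rot: [[-0.927, -0.375, -0.001], [-0.375, 0.927, -0.0], [0.001, -0.0, -1.0]]
wrist_force: [-4.9, -1.9, 7.8]
gripper_width: -0.004
gripper_force: 3.9
```

>>> servo_tool(increments=[[[-1,0.004,0,0,0],[-1,0.004,0,-0.03,0],[-1,0.02,0,-0.08,0],[-1,0.05,0,-0.13,0],[-1,0.06,0,-0.16,0],[-1,0.06,0,-0.16,0],[-1,0.06,0,-0.16,0]]])

```text
time_s: 7.33
position: [441.9, 99.2, 231.5]
tcp_rot: [[-0.927, -0.375, 0.003], [-0.375, 0.927, 0.001], [-0.004, -0.001, -1.0]]
wrist_force: [0.0, -0.5, -0.6]
gripper_width: -0.0
gripper_force: 0.0
```

```bash
cat > prof.py <<'E'
from look import *
def prof(tag,ax,azd,zl,zh,lo=-75,hi=-36):
    s,P,p,a,g=look(tag,0,0)
    az=np.radians(azd);u=np.array([np.cos(az),np.sin(az)]);e=np.array([-u[1],u[0]])
    X=(P[...,:2]-ax)@u;Y=(P[...,:2]-ax)@e;Z=P[...,2]
    m=(abs(X)<110)&(abs(Y)<12)&(Z>zl)&(Z<zh)&g
    for t in range(lo,hi,3):
        k=m&(abs(X-t)<1.5)
        if k.sum()>6:print(t,k.sum(),'y',np.percentile(Y[k],[2,50,98]).round(1),'z',np.percentile(Z[k],[5,50,95]).round(1))
    k=m&(X<-52)
    print('lowest grey',np.percentile(Z[k],[2,10]).round(1) if k.any() else None)
    m=(np.hypot(X+0,Y)<46)&(Z>zl)&g&(X<0)
    if m.sum()>50:
        c=np.c_[X[m],Y[m],np.ones(m.sum())];zz=Z[m];k=abs(zz-np.median(zz))<6;print('lid plane',np.linalg.lstsq(c[k],zz[k],rcond=None)[0].round(3))
E
python3 - <<'E'
from prof import *
prof('w4',np.array([547.1,142.4]),22.2,90,165)
E
```

```text
[441.9  99.2 231.5] [ 0.  -0.5 -0.6]
-66 28 y [-11.   -0.9  10. ] z [107.1 108.1 109.4]
-63 49 y [-11.4   0.4  11.4] z [106.2 108.6 109.9]
lowest grey [106.2 107. ]
lid plane [-1.0300e-01 -5.0000e-03  1.2099e+02]
```

View pics/w4.png

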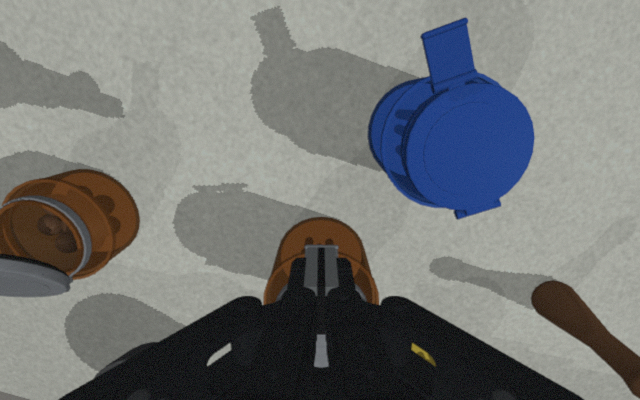

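The clip now lies against the front; its lower edge at (322,247) reads z≈107, x≈-64, near the specified home of 105/-63. I'll press once more, firmly, to be certain.

>>> servo_tool(increments=[[[-1,-0.03,0,0.03,0],[-1,-0.06,0,0.07,0],[-1,-0.06,0,0.11,0],[-1,-0.06,0,0.14,0],[-1,-0.06,0,0.15,0],[-1,-0.06,0,0.155,0],[-1,-0.06,0,0.159,0],[-1,-0.06,0,0.162,0],[-1,-0.06,0,0.164,0],[-1,-0.06,0,0.164,0]]])

```text
time_s: 8.22
position: [482.6, 115.8, 109.6]
tcp_rot: [[-0.927, -0.375, 0.001], [-0.375, 0.927, 0.0], [-0.001, -0.0, -1.0]]
wrist_force: [-10.4, -3.0, 11.0]
gripper_width: -0.002
gripper_force: 6.9
```

>>> servo_tool(increments=[[[-1,0.005,0,0,0],[-1,0.005,0,-0.05,0],[-1,0.02,0,-0.1,0],[-1,0.05,-0.03,-0.15,0],[-1,0.07,-0.08,-0.2,-0.01],[-1,0.089,-0.13,-0.2,-0.02],[-1,0.089,-0.18,-0.2,-0.03],[-1,0.089,-0.23,-0.2,-0.037],[-1,0.089,-0.28,-0.2,-0.037],[-1,0.089,-0.33,-0.2,-0.037],[-1,0.089,-0.379,-0.2,-0.037],[-1,0.089,-0.379,-0.2,-0.037]]])

```text
time_s: 9.22
position: [529.5, -177.8, 256.8]
tcp_rot: [[-0.897, -0.442, 0.001], [-0.442, 0.897, -0.002], [-0.0, -0.002, -1.0]]
wrist_force: [0.6, -0.1, 0.0]
gripper_width: 0.002
gripper_force: 0.0
```

```bash
python3 - <<'E'
from look import *
s,P,p,a,g=look('w5',0,0)
G,I,c,nn=lid(P,g,(600,-137),110,90,.45,1)
u,e2,e1,q,rows=frame(G,c,nn,93)
print(len(I),c.round(1),'tilt',np.arccos(nn[2]).round(3),'az',np.degrees(np.arctan2(u[1],u[0])).round(1),'e1',e1.round(3))
for r in rows:print(np.round(r,1))
for t in range(30,90,6):
    k=q[abs(q[:,0]-t)<2]
    if len(k):print(t,len(k),np.median(k[:,1:],0).round(1))
print(s['tcp_rot'].round(3).tolist())
E
```

```text
[ 529.5 -177.8  256.8] [ 0.6 -0.1  0. ]
388 [ 590.6 -119.1  148.4] tilt 0.697 az 26.3 e1 [-0.687 -0.34   0.642]
[-18.  -64.5  25.2]
[-12.  -65.1  24.7]
[ -6.  -63.5  22.8]
[  0.  -61.   21.1]
[  6.  -57.8  17.8]
[12.   3.8 12.8]
[18.   1.6  5.3]
60 31 [-12.7  -6.3]
66 27 [-10.2  -1.2]
[[-0.897, -0.442, 0.001], [-0.442, 0.897, -0.002], [-0.0, -0.002, -1.0]]
```

View pics/w5.png

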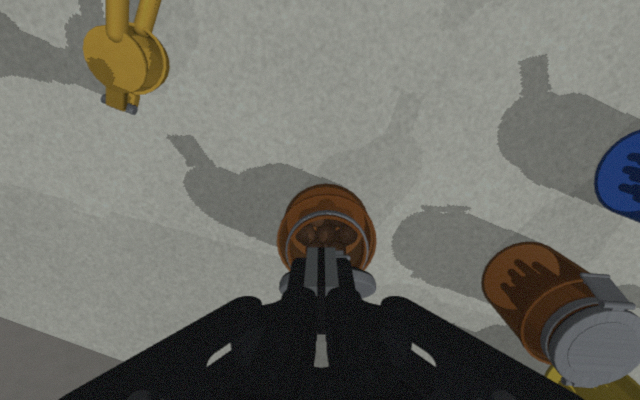

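The short jar's lid is at (325,280), behind the fingers. The tall jar at lower right has its lid flat and its clip folded at (600,290). Now pressing the short lid.

>>> servo_tool(increments=[[[-1,-0.05,0.003,0,0],[-1,-0.1,0.006,0,0],[-1,-0.124,0.008,0,0],[-1,-0.124,0.008,0,0],[-1,-0.124,0.008,0.04,0],[-1,-0.124,0.008,0.08,0],[-1,-0.124,0.008,0.11,0],[-1,-0.124,0.008,0.118,0],[-1,-0.124,0.008,0.118,0]]])

```text
time_s: 10.02
position: [607.3, -125.2, 168.1]
tcp_rot: [[-0.895, -0.446, -0.002], [-0.446, 0.895, 0.0], [0.001, 0.001, -1.0]]
wrist_force: [-0.5, 0.4, 0.5]
gripper_width: -0.002
gripper_force: 0.0
```

>>> servo_tool(increments=[[[-1,0,0,0.006,0],[-1,0,0,0.012,0],[-1,0,0,0.018,0],[-1,0,0,0.024,0],[-1,0,0,0.03,0],[-1,0,0,0.036,0],[-1,0,0,0.042,0],[-1,0,0,0.048,0],[-1,0,0,0.053,0],[-1,0,0,0.057,0],[-1,0,0,0.06,0],[-1,0,0,0.06,0]]])

```text
time_s: 11.02
position: [608.2, -125.7, 123.0]
tcp_rot: [[-0.895, -0.446, -0.001], [-0.446, 0.895, 0.0], [0.001, 0.0, -1.0]]
wrist_force: [-0.6, 0.0, 0.1]
gripper_width: -0.003
gripper_force: 0.0
```

>>> servo_tool(increments=[[[-1,0,0,0.005,0],[-1,0,0,0.01,0],[-1,0,0,0.015,0],[-1,0,0,0.02,0],[-1,0,0,0.024,0],[-1,0,0,0.027,0],[-1,0,0,0.027,0]]])

```text
time_s: 11.6
position: [608.1, -125.6, 102.6]
tcp_rot: [[-0.895, -0.446, -0.001], [-0.446, 0.895, 0.0], [0.001, 0.001, -1.0]]
wrist_force: [0.4, 0.8, 0.0]
gripper_width: -0.003
gripper_force: 0.0
```

>>> servo_tool(increments=[[[-1,0,0,0.0015,0],[-1,0,0,0.003,0],[-1,0,0,0.0045,0],[-1,0,0,0.006,0],[-1,0,0,0.006,0]]])

```text
time_s: 12.02
position: [608.5, -125.7, 101.9]
tcp_rot: [[-0.895, -0.446, 0.002], [-0.446, 0.895, -0.0], [-0.002, -0.001, -1.0]]
wrist_force: [-7.1, 1.4, 18.9]
gripper_width: 0.0
gripper_force: 9.4
```

>>> servo_tool(increments=[[[-1,0,0,-0.02,0],[-1,0,0,-0.05,0],[-1,0,-0.004,-0.09,0],[-1,0.04,-0.008,-0.115,0],[-1,0.08,-0.008,-0.115,0],[-1,0.114,-0.008,-0.115,0],[-1,0.114,-0.008,-0.115,0],[-1,0.114,-0.008,-0.115,0]]])

```text
time_s: 12.68
position: [534.0, -169.8, 185.8]
tcp_rot: [[-0.896, -0.445, 0.001], [-0.445, 0.896, -0.0], [-0.001, -0.001, -1.0]]
wrist_force: [0.1, -0.6, -0.5]
gripper_width: -0.002
gripper_force: 0.0
```

```bash
python3 - <<'E'
from prof import *
prof('w6',np.array([598,-137.5]),26.4,60,130,-95,0)
E
```

```text
[ 534.  -169.8  185.8] [ 0.1 -0.6 -0.5]
-89 16 y [-11.4  -1.5   7.7] z [98.  98.4 98.9]
-86 143 y [-11.5   0.4  11.5] z [ 97.4  99.6 100.8]
-83 108 y [-11.5  -0.4  10.9] z [ 97.5  98.8 100.2]
-80 123 y [-11.7   0.4  11.6] z [97.4 98.5 99.6]
-77 125 y [-11.7   0.4  11.7] z [97.7 98.7 99.9]
-74 121 y [-11.7  -0.4  11.7] z [97.8 98.9 99.8]
-71 119 y [-11.8  -0.4  11.5] z [97.6 99.  99.9]
-68 122 y [-11.5   0.4  11.8] z [ 97.9  99.2 100.2]
-65 116 y [-11.9  -0.4  11.6] z [ 98.3  99.3 100.3]
-62 120 y [-11.6   0.4  11.6] z [ 98.6  99.5 100.6]
-59 120 y [-11.9   0.4  11.9] z [ 98.5  99.7 100.8]
-56 113 y [-11.2  -0.4  11.7] z [ 98.8  99.8 100.9]
-53 149 y [-12.    0.4  11.9] z [ 99.6 101.2 102.6]
-50 96 y [-11.3  -0.   11.9] z [100.6 101.6 102.5]
-47 124 y [-11.3  -0.   11. ] z [ 97.9 101.4 102.9]
-44 106 y [-11.3  -0.4  11.2] z [101.2 102.5 103.3]
-41 68 y [-11.    0.4  11.3] z [101.3 102.5 103.4]
-38 8 y [10.5 10.9 11.3] z [102.1 102.4 103.4]
lowest grey [97.4 98.1]
lid plane [ 6.00000e-03 -0.00000e+00  1.02678e+02]
```

View pics/w6.png

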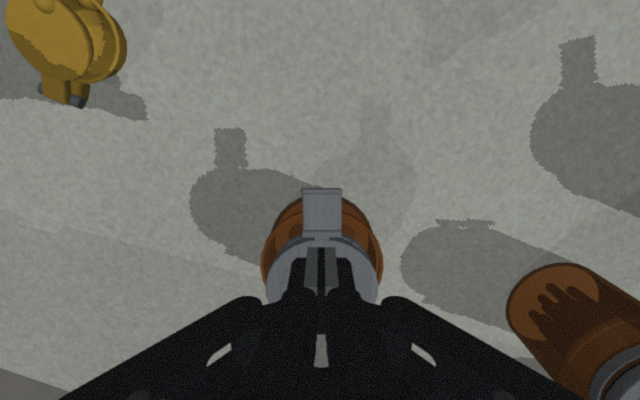

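```bash
python3 - <<'E'
from h import *
for t,ax,az,z0 in(('w2',(547.1,142.4),22.2,130),('w6',(598,-137.5),26.4,90)):
    z=np.load(f'pics/{t}.npz');P=z['P'];a,g=masks(z['p']);az=np.radians(az);u=np.array([np.cos(az),np.sin(az)]);e=np.array([-u[1],u[0]])
    X=(P[...,:2]-ax)@u;Y=(P[...,:2]-ax)@e;m=g&(P[...,2]>z0)&(P[...,2]<z0+20)&(X<-55)&(X>-100)&(abs(Y)<30)
    print(t,'end',np.percentile(X[m],[.5,2]).round(1),'Y far',np.percentile(Y[m&(X<-75)],[1,99]).round(1),'Y near',np.percentile(Y[m&(X>-65)],[1,99]).round(1))
E
```

```text
w2 end [-85.7 -85.4] Y far [-15.   13.7] Y near [-15.4  14. ]
w6 end [-87.6 -87.3] Y far [-14.8  14.5] Y near [-14.3  14.3]
```

The short lid is flat at z 102.5, and the clip at (322,212) is level and centred. Pressing it down.

>>> servo_tool(increments=[[[-1,-0.002,0,0.04,0],[-1,-0.002,0,0.08,0],[-1,-0.002,0,0.1,0],[-1,-0.002,0,0.107,0],[-1,-0.002,0,0.112,0],[-1,-0.002,0,0.117,0],[-1,-0.002,0,0.122,0],[-1,-0.002,0,0.127,0],[-1,-0.002,0,0.132,0],[-1,-0.002,0,0.137,0],[-1,-0.002,0,0.14,0],[-1,-0.002,0,0.14,0]]])

```text
time_s: 13.73
position: [535.5, -168.6, 79.4]
tcp_rot: [[-0.895, -0.446, -0.001], [-0.446, 0.895, 0.0], [0.001, 0.0, -1.0]]
wrist_force: [-0.2, -0.8, -0.6]
gripper_width: 0.006
gripper_force: 0.5
```

>>> servo_tool(increments=[[[-1,0,0,0.002,0],[-1,0,0,0.004,0],[-1,0,0,0.006,0],[-1,0,0,0.008,0],[-1,0,0,0.009,0],[-1,0,0,0.009,0]]])

```text
time_s: 14.23
position: [535.4, -169.1, 74.0]
tcp_rot: [[-0.895, -0.446, -0.001], [-0.446, 0.895, -0.001], [0.001, -0.001, -1.0]]
wrist_force: [-6.2, -2.6, 8.0]
gripper_width: -0.002
gripper_force: 4.7
```

>>> servo_tool(increments=[[[-1,0,0,0.001,0],[-1,0,0,0.002,0],[-1,0,0,0.002,0]]])

```text
time_s: 14.48
position: [535.3, -169.3, 73.0]
tcp_rot: [[-0.895, -0.445, -0.0], [-0.445, 0.895, -0.002], [0.001, -0.001, -1.0]]
wrist_force: [-8.9, -3.8, 10.9]
gripper_width: -0.003
gripper_force: 6.4
```

>>> servo_tool(increments=[[[-1,0.005,0,0,0],[-1,0.005,0,-0.05,0],[-1,0.015,0,-0.1,0],[-1,0.025,0,-0.15,0],[-1,0.025,0.04,-0.2,0],[-1,0.025,0.09,-0.25,0],[-1,0.025,0.14,-0.263,0],[-1,0.025,0.19,-0.263,0],[-1,0.025,0.234,-0.263,0],[-1,0.025,0.234,-0.263,0],[-1,0.025,0.234,-0.263,0]]])

```text
time_s: 15.4
position: [440.5, -18.3, 269.7]
tcp_rot: [[-0.893, -0.449, 0.002], [-0.449, 0.893, 0.0], [-0.002, -0.001, -1.0]]
wrist_force: [1.0, -1.0, -0.2]
gripper_width: -0.001
gripper_force: 0.0
```

```bash
python3 - <<'E'
from look import *
from scipy.optimize import least_squares
s,P,p,a,g=look('w7',0,0)
for n,ax,azd,H in(('tall',(547.1,142.4),22.2,138),('short',(596.3,-138.3),26.4,98)):
    az=np.radians(azd);u=np.array([np.cos(az),np.sin(az)]);e=np.array([-u[1],u[0]])
    X=(P[...,:2]-ax)@u;Y=(P[...,:2]-ax)@e;Z=P[...,2]-H
    L=g&(abs(Z-4)<8)&(np.hypot(X,Y)<60)&(X>-45)
    k=np.c_[X[L],Y[L],np.ones(L.sum())];print(n,'lid plane',np.linalg.lstsq(k,Z[L],rcond=None)[0].round(3),L.sum())
    m=L&(np.hypot(X,Y)<50);Q=np.c_[X[m],Y[m]].astype(np.float32)
    print(' circle ctr,r',np.round(cv2.minEnclosingCircle(Q)[0],1),np.round(cv2.minEnclosingCircle(Q)[1],1))
    c=g&(X<-53)&(X>-90)&(abs(Y)<11)&(Z<-3)&(Z>-40)
    if c.sum()>10:
        print(' clip',c.sum(),'x',np.percentile(X[c],[2,98]).round(1),'z',np.percentile(Z[c],[2,98]).round(1),'slope angle',np.arctan2(*np.abs(np.linalg.svd(np.c_[X[c],Z[c]]-[X[c].mean(),Z[c].mean()],full_matrices=False)[2][0][::-1])).round(2))
E
```

```text
[440.5 -18.3 269.7] [ 1.  -1.  -0.2]
tall lid plane [ 0.084 -0.069  5.225] 220
 circle ctr,r [-10.2  17.8] 35.8
 clip 481 x [-64.9 -53.2] z [-30.1  -4.5] slope angle 1.18
short lid plane [ 2.000e-03 -1.400e-02  4.587e+00] 5449
 circle ctr,r [1.9 0.5] 48.1
 clip 363 x [-64.9 -53.2] z [-30.2  -4.8] slope angle 1.18
```

View pics/w7.png

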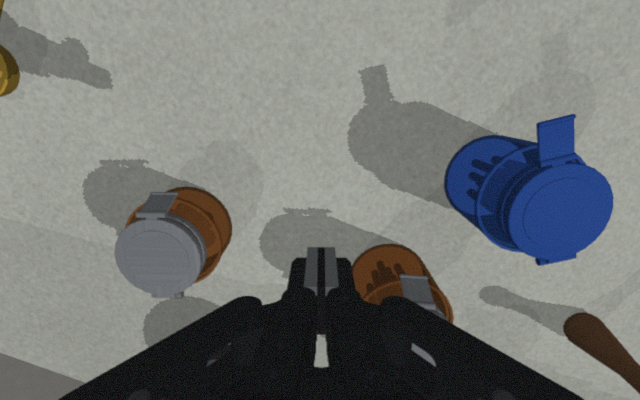

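Both lids lie flat, and both clips, at (158,205) and (415,290), sit folded at 1.18 rad with equal end heights. Nothing else has moved. Handing in.

```bash
python3 -c "
from bench import *
print(hand_in())"
```

```text
the job is handed in; nothing more can be done
None
```

I closed both amber jars where they stand, lid first and then clip on each. The clips measure about 1.18 rad against the 1.2 stop, and the job was handed in at about 15 s. The tall lid was flat at z≈142 mm after pressing; in the final view the gripper mostly hid it. No verdict came back.

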